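Seat and tug the roller chest's lid, free its catch if caught, hold it open

ROBOT

A 6-joint arm with a two-finger parallel gripper is mounted at the origin on the work surface. World frame = base frame: x ahead of the robot, y to its left, z up, the work surface at z = 0. Lengths are in m, angles in rad, forces in N, time in s.
With the tool pointing down it reaches from about 0.375 to 0.925 m from the base axis. Payload 5.7 kg.
Tool frame: the origin (TCP) lies on the centre line of the jaws, within the pads' length; the fingertips stand 25 mm ahead of it and the grasp point (between the pads) lies 6 mm ahead of it; z points along the fingers, y is the line along which they close (so a half turn about z gives the same grasp; the last joint's range is limited). The gripper opens to 88 mm and grips with 3 to 60 N. Pads are 20 mm wide; open, the fingers measure 115 mm over their backs; the gripper's body (75 mm by 178 mm) begins 61 mm behind the grasp point.
Start: joints at [-1.451, 0.359, 1.51, -0, 1.272, -0.115], TCP at [0.14, -0.584, 0.248] pointing down, gripper open.
Joint ranges: [-2.97, 2.97], [-1.01, 2.36], [0.21, 2.38], [-0.96, 4.11], [0.2, 2.71], [-2.98, 2.98]. Speed limits (rad/s): [2.39, 2.39, 3.14, 3.14, 3.14, 3.14].

INTERFACE

Orientations are given as a 3x3 rotation matrix whose columns are the frame's x, y, z axes.
In Python, from station import env gives the robot as it stands.
- The arm moves only by the shell command python3 -m crank 'ROWS' [OPENING] [FORCE]. ROWS is JSON, a list of rows, each an object of numbers: "x", "y", "z": the shift along the tool's x, y, z in mm; "ax", "ay", "az": the turn, a rotation vector about the tool's x, y, z in rad. In form: [{"x": .., "y": .., "z": .., "ax": .., "ay": .., "az": ..}, ...]. A call has 1 to 5 rows; each row shifts and turns the commanded pose from where the row before left it, along the tool's axes as they then stand; what a row does not reach is not made up. A row lasts 1/10 s, in which the tool goes at most 50 mm and 8.59 degrees, less where a joint would pass 70% of its speed; a pose out of reach is approached as far as the arm can. A call is refused whole if a number of a shift passes 50 or a number of a turn 0.15, either way. A call with a gripper value outside its range is refused whole. OPENING is the closure in counts, from 0 (fully open) to 255 (shut), set as the call begins (- or left out, the last holds). The fingers move at their own pace and stop on an object; FORCE is the grip in N (left out, the last holds). Time passes only in rows, so rows that do not move let the fingers close. It gives the time, the measured TCP pose, the force, the opening and the grip force at its end, in the units of the state.
- env.observe(): the state, without advancing time (a new reading comes with each control period).
- env.grab_frame(name): name is "side" or "top"; returns the picture (420x560x3 uint8, red, green, blue); there is no depth.
- env.camera_model(name): a dict with "mtx" (3x3 intrinsics, pixels), "pose" (4x4, takes a point from camera to world coordinates). Camera axes: x right, y down, z forward; pixel columns grow to the right and rows downward; lengths in m; the calibration is good to about 2 mm. A picture is of the moment at which its call begins. camera_model takes no time and is no camera call.
- env.sign_off(): hands the job in; it is judged then, once.
The state is a dict: "time_s": time; "joint_pos": joint angles; "qd": joint speeds; "effort": joint torques, N m; "eef_pos": TCP position; "tcp_rot": TCP orientation; "wrist_force": force on the tool from outside, world axes, zero at the start; "ft_torque": the same for the moment, N m; "grip_width": opening from 0.0 (shut) to 1.0 (fully open); "grasp_force": force on a finger pad.
Only numpy, scipy, OpenCV 4.12 (cv2) and the standard library are available. Lean on these libraries where they do the work, as an engineer would, in place of code of your own. Each camera call takes 0.05 s, during which the arm holds its last target. There are 200 camera calls.

TASK

Press the blue roller chest's lid down until it is fully home on its seal, then tug gently upwards on its steel handle to learn whether it is caught. If it is caught, let the lid back down and give the red knob a quarter turn clockwise to free it; if it comes up freely, the knob needs no turning (that would catch it). Then raise the lid more than 45 degrees open, without throwing it or letting it slam or shoving the things lying around, and finish while still holding it steadily open.

Things in the scene. Friction and masses are not known exactly. Their poses are not given: they have to be found in the camera images.
- chest: Blue plastic chest for paint rollers, fixed to the table: 220 mm deep (its x), 340 mm wide (its y), 120 mm high, closed by a flat blue lid 10 mm thick (top at 130 mm when fully home). Origin: centre of its underside; its front faces -x, its lid's hinge runs along its far (+x) top edge. z up.
- lid (a joint): Opening angle of the lid in rad: 0 fully home, grows as the front edge rises, stop at 1.25. At first the lid stands 3 to 6 mm proud on the seal in the front rim (0.015 to 0.025 rad). Lid about 0.5 kg; lifting it by the handle takes 3 to 5 N; let go, it falls shut from any angle. A caught lid stops dead after a little play, at about 0.035 rad (6 mm at the handle); a free one keeps rising.
- hinge (a point): Point on the lid's hinge line, at the middle of the chest's far top edge: chest (110, 0, 120) mm. The hinge line runs along the chest's y axis. The stiff rubber seal lies in the opposite (front) rim: pressing on the front half of the lid's top, in the bare strip between knob and handle (chest y about -45 mm), with 8 to 20 N sinks it fully; it stays sunk.
- handle (a point): Middle of the lid's handle, which moves with the lid: a round steel bar 12 mm thick and 100 mm long, parallel to the hinge (along the chest's y), on two end posts, its centre line 40 mm above the lid's top. With the lid closed it lies at chest (-55, 45, 170) mm, that is 165 mm in front of and 50 mm above the hinge line. The bar may pivot between two fingers, so the gripper can keep pointing down while the lid rises.
- knob (a point): Centre of the top of the red round catch knob on the lid (moves with the lid, does not turn with the knob). The knob is 40 mm in diameter and stands 34 mm tall on the lid's steel washer, top at chest (-57, -100, 166) mm with the lid closed; axis upright then. It has no mark: whether the hidden two-winged cam under the lid starts caught or free cannot be seen.
- cam (a point): Point on the knob's axis at the lid's top face (chest (-57, -100, 130) mm, lid closed). The knob turns clockwise seen from above, at least 2.9 rad from its start; anticlockwise it may soon meet a stop. Light friction, 0.06 N m; stays where left. If caught, 1.4 to 1.57 rad clockwise frees the lid; as much again, or that turn from a free start, usually catches it. Turn it with the lid down.
- roller_frame: Loose bystander: paint roller frame lying flat, red handle and wire cage, about 280 x 200 x 32 mm. Origin: on its underside, in line with the handle, near the middle of its length.
- roller_frame_2: Loose bystander: another such roller frame.
- paint_jar: Loose bystander: closed glass jar with white cap, 66 mm diameter, 100 mm tall, beside the chest on its -y side. Origin: centre of its underside.
- spray_can: Loose bystander: spray can, 64 mm diameter, 190 mm tall, left of the chest. Origin: centre of its underside.
- tape_measure: Loose bystander: yellow tape measure, 70 x 70 x 35 mm, in front of the chest. Origin: centre of its underside.
- scraper: Loose bystander: flat scraper with black handle, 200 mm long, lying in front of the chest. Origin: its underside.

How it is judged:
On the way, in this order (a step that is already met when the one before it is completed fails the run):
1. the lid is pressed fully home by the fingers (value of joint lid below 0.006 rad and contact force between the fingers and chest above 1 N), for 0.1 s.
2. the lid is tugged up by the fingers at least partway through its play (value of joint lid above 0.02 rad and contact force between the fingers and chest above 0.5 N), for 0.1 s.
3. the lid, free of its catch, is raised past 45 degrees by the fingers (value of joint lid above 0.785 rad and contact force between the fingers and chest above 0.5 N), for 0.2 s.
At the end, for the whole second after the job is handed in: The lid stands more than 0.785 rad (45 degrees) open and still (under 0.15 rad/s), held there by the fingers (contact force over 0.5 N), and every bystander lies within 30 mm of where it was (all of step 3 and velocity of joint lid between -0.15 and 0.15 rad/s and distance of each of roller_frame, roller_frame_2, paint_jar, spray_can, tape_measure, scraper from where it was at the start of the episode below 0.03 m); the arm keeps its last pose, push and grip.
It fails at once if the lid slams or is thrown (faster than 3 rad/s) (velocity of joint lid above 3 rad/s or velocity of joint lid below -3 rad/s).
It fails at once if a bystander is pushed 30 mm or more (distance of any of roller_frame, roller_frame_2, paint_jar, spray_can, tape_measure, scraper from where it was at the start of the episode above 0.03 m).
It fails at once if the paint jar or spray can is tipped (angle between any of paint_jar, spray_can's own z axis and vertical above 0.5 rad).
It also fails if it takes over 67 s, if anything falls off the work surface, if the arm or the gripper's body presses on something with over 40 N, if the wrist force passes 120 N, or if a joint passes its speed limit or range.

## Working session

There is one attempt and no reset: what is moved stays moved. The work goes in short steps, Python scripts to look and compute and a shell command to move; the robot and the scene stay as the last step left them, time stands still between calls to the robot, and variables do not carry over. Pictures are saved under pics/ and viewed, at most 10 in all, crops included, and the job is handed in when it is done.

```bash
ls; mkdir -p pics; python3 - <<'E'
from station import env
import cv2,numpy as np
for n in("top","side"):
    f=env.grab_frame(n); cv2.imwrite(f"pics/{n}0.png",f[:,:,::-1])
    m=env.camera_model(n); print(n,np.round(m["mtx"],1).tolist(),np.round(m["pose"],3).tolist())
s=env.observe(); print(s["time_s"],s["eef_pos"],np.round(s["tcp_rot"],3).tolist(),s["wrist_force"],s["grip_width"])
E
```

```text
pics
top [[467.0, 0.0, 274.6], [0.0, 467.0, 207.2], [0.0, 0.0, 1.0]] [[-0.023, -0.996, 0.082, 0.425], [-1.0, 0.025, 0.015, 0.015], [-0.017, -0.082, -0.996, 1.638], [0.0, 0.0, 0.0, 1.0]]
side [[421.1, 0.0, 280.2], [0.0, 421.1, 206.4], [0.0, 0.0, 1.0]] [[0.997, -0.065, 0.043, 0.505], [-0.075, -0.658, 0.749, -0.811], [-0.021, -0.75, -0.661, 0.896], [0.0, 0.0, 0.0, 1.0]]
0.1 [ 0.1395168  -0.58296363  0.24691521] [[0.973, 0.233, -0.0], [0.233, -0.973, 0.002], [0.0, -0.002, -1.0]] [-0.15701441  0.65608141 -0.30831702] 0.998888958149245
```

View pics/top0.png

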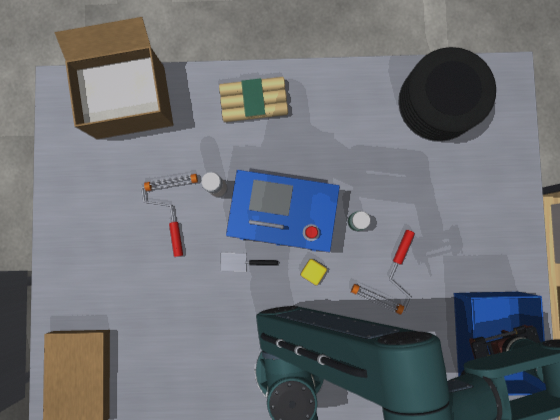

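View pics/side0.png

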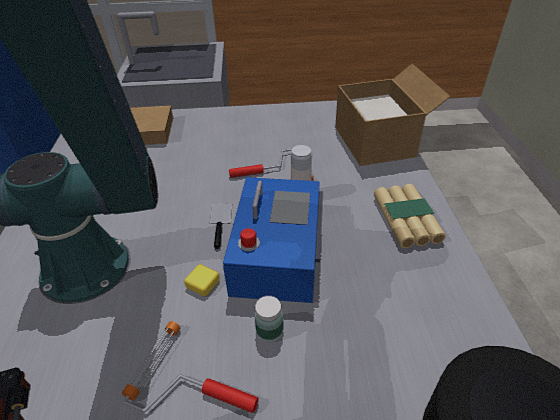

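The top view shows the chest with lid corners near (237,170), (340,185), (330,250) and (228,237). The knob is at (312,232) and the handle bar runs from about (249,222) to (285,228). The side view confirms this layout, with the knob at (248,238). The jar (361,221), spray can (211,182) and tape (314,271) stand around the chest.

```bash
cat > h.py <<'E'
from station import env
import cv2,numpy as np
def ray(n,p,z):
    m=env.camera_model(n);T=m["pose"];d=T[:3,:3]@np.linalg.solve(m["mtx"],[p[0],p[1],1.]);o=T[:3,3]
    return o+d*(z-o[2])/d[2]
def mask(f,lo,hi,box):
    h=cv2.inRange(cv2.cvtColor(f,cv2.COLOR_RGB2HSV),lo,hi);k=np.zeros_like(h);x0,y0,x1,y1=box;k[y0:y1,x0:x1]=h[y0:y1,x0:x1];return k
E
python3 - <<'E'
from h import *
t=cv2.imread("pics/top0.png")[:,:,::-1].copy();s=cv2.imread("pics/side0.png")[:,:,::-1].copy()
b=mask(t,(105,120,60),(125,255,255),(215,155,350,265))
c=max(cv2.findContours(b,0,2)[0],key=cv2.contourArea)
w=np.array([ray("top",p[0],.132)[:2] for p in cv2.convexHull(c)],np.float32)
r=cv2.minAreaRect(w*1000);print("lid",r,cv2.boxPoints(r).round().tolist())
for n,f,box in(("top",t,(295,220,330,250)),("side",s,(230,222,270,255))):
    k=mask(f,(0,150,60),(8,255,255),box)|mask(f,(172,150,60),(180,255,255),box)
    ys,xs=np.nonzero(k);print(n,xs.mean(),ys.mean(),xs.min(),xs.max(),ys.min(),ys.max(),ray(n,(xs.mean(),ys.mean()),.158).round(4), ray(n,(xs.mean(),ys.min()+ (4 if n=="side" else 0)),.17).round(3))
# handle: non-blue, in box
for n,f,box in(("top",t,(244,216,292,234)),):
    k=mask(f,(0,0,70),(180,110,255),box);c=max(cv2.findContours(k,0,2)[0],key=cv2.contourArea)
    q=cv2.minAreaRect(c);print("handle",q);
    ps=[ray(n,p,.174) for p in cv2.boxPoints(q)];print(np.round(ps,3).tolist(),np.mean(ps,0).round(4))
v=cv2.resize(t[150:270,200:360],None,fx=5,fy=5,interpolation=cv2.INTER_CUBIC);cv2.imwrite("pics/crop.png",v[:,:,::-1])
E
```

```text
lid ((537.9600830078125, 13.02764892578125), (339.2842712402344, 222.57081604003906), 79.88459777832031) [[399.0, -134.0], [618.0, -174.0], [677.0, 160.0], [458.0, 200.0]]
top 311.2882882882883 231.6936936936937 306 317 226 237 [ 0.4665 -0.0764  0.158 ] [ 0.484 -0.076  0.17 ]
side 248.0120481927711 237.70281124497993 241 255 229 247 [ 0.4658 -0.0826  0.158 ] [ 0.467 -0.078  0.17 ]
handle ((266.0135192871094, 223.91893005371094), (34.85258483886719, 3.7811765670776367), 9.462322235107422)
[[0.498, 0.121, 0.174], [0.51, 0.118, 0.174], [0.489, 0.011, 0.174], [0.478, 0.013, 0.174]] [0.4938 0.0658 0.174 ]
```

View pics/crop.png

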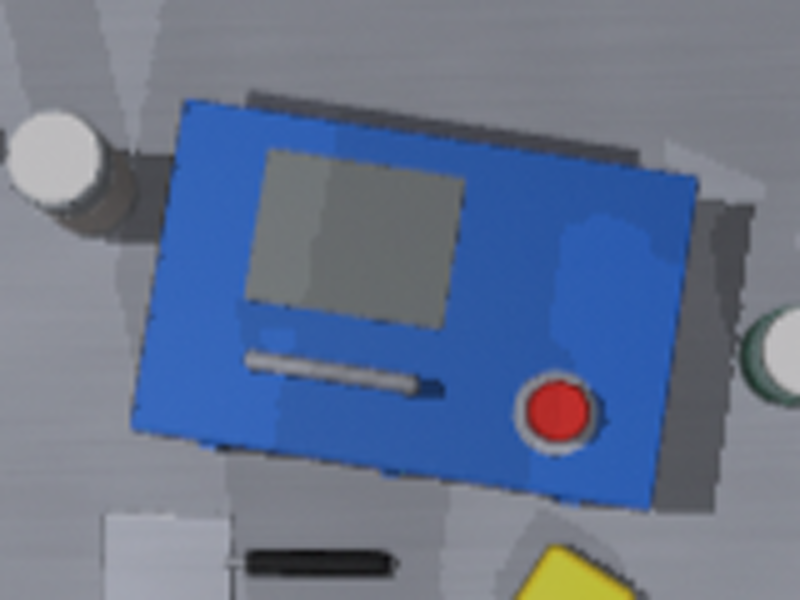

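Chest is at about (0.540, 0.012) with a yaw of −10°. The predicted handle and knob positions match the measured ones to about 2 mm. I'll turn the tool to yaw 80°, then move over the bare strip at world (0.468, −0.021).

```bash
cat > go.py <<'E'
# usage: go.py X Y Z(mm) yaw_deg : remaining shift in tool axes
import sys
from h import *
g=list(map(float,sys.argv[1:5]));s=env.observe();R=np.array(s["tcp_rot"]);p=np.array(s["eef_pos"])*1000
yaw=np.degrees(np.arctan2(R[1,0],R[0,0]))
print("t",round(s["time_s"],2),"tcp",p.round(1),"yaw",yaw.round(2),"z",R[:,2].round(3),"F",np.round(s["wrist_force"],1),"w",round(s["grip_width"],3),"gf",round(s["grasp_force"],1),"q",np.round(s["joint_pos"],2))
print("tool shift",(R.T@(np.array(g[:3])-p)).round(1),"az",np.radians(-(g[3]-yaw)).round(3))
E
python3 -m crank '[{"az":-0.145},{"az":-0.145},{"az":-0.145},{"az":-0.145},{"az":-0.145}]' 255 20
python3 -m crank '[{"az":-0.145},{"az":-0.145},{"az":-0.145}]'
python3 go.py 468 -21 215 80
```

```text
t 0.1 tcp [ 139.5 -583.   246.9] yaw 13.45 z [-0.     0.002 -1.   ] F [-0.2  0.7 -0.3] w 0.999 gf 0.0 q [-1.45  0.36  1.51 -0.    1.27 -0.12]
tool shift [ 450.2 -470.1   32.8] az -1.161schema error: expected keys x, y, z, ax, ay, az
schema error: expected keys x, y, z, ax, ay, az
```

All six keys are required.

```bash

python3 -m crank '[{"x":0,"y":0,"z":0,"ax":0,"ay":0,"az":-0.145},{"x":0,"y":0,"z":0,"ax":0,"ay":0,"az":-0.145},{"x":0,"y":0,"z":0,"ax":0,"ay":0,"az":-0.145},{"x":0,"y":0,"z":0,"ax":0,"ay":0,"az":-0.145},{"x":0,"y":0,"z":0,"ax":0,"ay":0,"az":-0.145}]' 255 20
python3 -m crank '[{"x":0,"y":0,"z":0,"ax":0,"ay":0,"az":-0.145},{"x":0,"y":0,"z":0,"ax":0,"ay":0,"az":-0.145},{"x":0,"y":0,"z":0,"ax":0,"ay":0,"az":-0.145}]'
python3 go.py 468 -21 215 80
```

```text
time_s: 0.6
eef_pos: [0.1395, -0.5831, 0.2471]
tcp_rot: [[0.569, 0.823, -0.0], [0.823, -0.569, 0.001], [0.001, -0.001, -1.0]]
wrist_force: [0.5, 0.3, 0.2]
grip_width: 0.586
grasp_force: 0.0
time_s: 0.9
eef_pos: [0.1395, -0.5831, 0.2472]
tcp_rot: [[0.169, 0.986, -0.0], [0.986, -0.169, 0.001], [0.001, -0.0, -1.0]]
wrist_force: [1.1, -0.4, 0.6]
grip_width: 0.309
grasp_force: 0.0
t 0.9 tcp [ 139.5 -583.1  247.2] yaw 80.26 z [-0.     0.001 -1.   ] F [ 1.1 -0.4  0.6] w 0.309 gf 0.0 q [-1.45  0.36  1.51  0.    1.27 -1.28]
tool shift [609.6 228.6  32.7] az 0.005
```

```bash

python3 -m crank '[{"x":40,"y":15,"z":0,"ax":0,"ay":0,"az":0},{"x":40,"y":15,"z":0,"ax":0,"ay":0,"az":0},{"x":40,"y":15,"z":0,"ax":0,"ay":0,"az":0},{"x":40,"y":15,"z":0,"ax":0,"ay":0,"az":0},{"x":40,"y":15,"z":0,"ax":0,"ay":0,"az":0}]'
python3 -m crank '[{"x":40,"y":15,"z":0,"ax":0,"ay":0,"az":0},{"x":40,"y":15,"z":0,"ax":0,"ay":0,"az":0},{"x":40,"y":15,"z":0,"ax":0,"ay":0,"az":0},{"x":40,"y":15,"z":0,"ax":0,"ay":0,"az":0},{"x":40,"y":15,"z":0,"ax":0,"ay":0,"az":0}]' >/dev/null
python3 -m crank '[{"x":40,"y":15,"z":0,"ax":0,"ay":0,"az":0},{"x":40,"y":15,"z":0,"ax":0,"ay":0,"az":0},{"x":40,"y":15,"z":0,"ax":0,"ay":0,"az":0},{"x":40,"y":15,"z":0,"ax":0,"ay":0,"az":0},{"x":10,"y":5,"z":0,"ax":0,"ay":0,"az":0}]' >/dev/null
python3 go.py 468 -21 215 80
```

```text
time_s: 1.4
eef_pos: [0.2489, -0.3979, 0.2473]
tcp_rot: [[0.176, 0.984, -0.0], [0.984, -0.176, 0.001], [0.001, -0.0, -1.0]]
wrist_force: [0.6, 0.0, 0.2]
grip_width: 0.004
grasp_force: 0.0
t 2.4 tcp [452.3 -56.8 247.5] yaw 80.1 z [ 0.     0.001 -1.   ] F [ 0.2 -0.9  0.5] w 0.009 gf 0.0 q [-0.28  0.15  1.81  0.    1.19 -0.11]
tool shift [37.9  9.3 32.6] az 0.002
```

```bash

python3 -m crank '[{"x":20,"y":4,"z":0,"ax":0,"ay":0,"az":0},{"x":10,"y":2,"z":20,"ax":0,"ay":0,"az":0},{"x":0,"y":0,"z":30,"ax":0,"ay":0,"az":0},{"x":0,"y":0,"z":20,"ax":0,"ay":0,"az":0},{"x":0,"y":0,"z":0,"ax":0,"ay":0,"az":0}]' > /dev/null
python3 go.py 468 -21 160 80
```

```text
t 2.9 tcp [459.7 -31.4 175.2] yaw 79.92 z [-0.006  0.001 -1.   ] F [-0.6  0.1 -0.2] w 0.003 gf 0.0 q [-0.22  0.25  1.89 -0.    1.01 -0.04]
tool shift [11.7  6.5 15.2] az -0.001
```

```bash

python3 -m crank '[{"x":10,"y":6,"z":0,"ax":0,"ay":0,"az":0},{"x":0,"y":0,"z":5,"ax":0,"ay":0,"az":0},{"x":0,"y":0,"z":5,"ax":0,"ay":0,"az":0},{"x":0,"y":0,"z":3,"ax":0,"ay":0,"az":0},{"x":0,"y":0,"z":0,"ax":0,"ay":0,"az":0}]' > /dev/null
python3 go.py 468 -21 155 80
python3 -m crank '[{"x":0,"y":0,"z":2,"ax":0,"ay":0,"az":0},{"x":0,"y":0,"z":0,"ax":0,"ay":0,"az":0}]' > /dev/null
python3 go.py 468 -21 155 80
```

```text
t 3.4 tcp [469.6 -22.7 164.5] yaw 79.91 z [-0.001  0.    -1.   ] F [0.4 0.6 0.1] w 0.002 gf 0.0 q [-0.2   0.28  1.88  0.    0.98 -0.02]
tool shift [ 1.4 -1.8  9.5] az -0.001
t 3.6 tcp [469.8 -22.7 162.6] yaw 79.91 z [-0.  0. -1.] F [ 0.1 -0.5 -0.2] w 0.007 gf 0.0 q [-0.2   0.28  1.88  0.    0.98 -0.02]
tool shift [ 1.4 -2.1  7.6] az -0.002
```

```bash

python3 -m crank '[{"x":0,"y":0,"z":2,"ax":0,"ay":0,"az":0},{"x":0,"y":0,"z":2,"ax":0,"ay":0,"az":0},{"x":0,"y":0,"z":0,"ax":0,"ay":0,"az":0}]' > /dev/null
python3 go.py 468 -21 155 80
python3 -m crank '[{"x":0,"y":0,"z":1.5,"ax":0,"ay":0,"az":0},{"x":0,"y":0,"z":0,"ax":0,"ay":0,"az":0}]' > /dev/null
python3 go.py 468 -21 155 80
python3 -m crank '[{"x":0,"y":0,"z":1.5,"ax":0,"ay":0,"az":0},{"x":0,"y":0,"z":0,"ax":0,"ay":0,"az":0}]' > /dev/null
python3 go.py 468 -21 155 80
```

```text
t 3.9 tcp [469.7 -22.6 158.4] yaw 79.91 z [-0.001  0.    -1.   ] F [-0.2 -0.   0.2] w 0.006 gf 0.0 q [-0.2   0.28  1.89  0.    0.97 -0.02]
tool shift [ 1.3 -1.9  3.4] az -0.002
t 4.1 tcp [469.9 -22.7 157.2] yaw 79.92 z [ 0.  0. -1.] F [-0.8 -0.5  1.1] w 0.0 gf 0.6 q [-0.2   0.29  1.89  0.    0.97 -0.02]
tool shift [ 1.3 -2.2  2.2] az -0.001
t 4.3 tcp [469.8 -22.7 155.9] yaw 79.92 z [-0.  0. -1.] F [-0.6  0.2  4. ] w 0.005 gf 1.9 q [-0.2   0.29  1.89  0.    0.96 -0.02]
tool shift [ 1.3 -2.1  0.9] az -0.001
```

Contact made near 157.5 mm. I'll keep sinking it in small steps.

```bash

python3 -m crank '[{"x":0,"y":0,"z":1,"ax":0,"ay":0,"az":0},{"x":0,"y":0,"z":0,"ax":0,"ay":0,"az":0}]' > /dev/null
python3 go.py 468 -21 155 80
python3 -m crank '[{"x":0,"y":0,"z":1,"ax":0,"ay":0,"az":0},{"x":0,"y":0,"z":0,"ax":0,"ay":0,"az":0}]' > /dev/null
python3 go.py 468 -21 155 80
python3 -m crank '[{"x":0,"y":0,"z":1,"ax":0,"ay":0,"az":0},{"x":0,"y":0,"z":0,"ax":0,"ay":0,"az":0}]' > /dev/null
python3 go.py 468 -21 155 80
```

```text
t 4.5 tcp [469.8 -22.7 155.3] yaw 79.92 z [ 0.  0. -1.] F [-2.6  0.7  9. ] w 0.008 gf 4.7 q [-0.2   0.29  1.89  0.    0.96 -0.02]
tool shift [ 1.3 -2.1  0.3] az -0.001
t 4.7 tcp [469.8 -22.7 155.1] yaw 79.92 z [ 0. -0. -1.] F [-6.9  0.4 19.8] w 0.005 gf 9.9 q [-0.2   0.29  1.89 -0.    0.96 -0.02]
tool shift [ 1.3 -2.1  0.1] az -0.001
t 4.9 tcp [469.9 -22.7 155.1] yaw 79.93 z [ 0.001 -0.    -1.   ] F [-8.5  1.5 31. ] w 0.008 gf 15.2 q [-0.2   0.29  1.89 -0.    0.96 -0.02]
tool shift [ 1.3 -2.1  0.1] az -0.001
```

Fully home: z stopped at 155.1 while the force rose to 31 N. Next I lift, open the fingers and go over the handle at (494, 66).

```bash

python3 -m crank '[{"x":0,"y":0,"z":0,"ax":0,"ay":0,"az":0},{"x":0,"y":0,"z":-10,"ax":0,"ay":0,"az":0},{"x":0,"y":0,"z":-25,"ax":0,"ay":0,"az":0},{"x":0,"y":0,"z":-30,"ax":0,"ay":0,"az":0},{"x":0,"y":0,"z":0,"ax":0,"ay":0,"az":0}]' > /dev/null
python3 -m crank '[{"x":30,"y":3,"z":0,"ax":0,"ay":0,"az":0},{"x":30,"y":3,"z":0,"ax":0,"ay":0,"az":0},{"x":30,"y":3,"z":0,"ax":0,"ay":0,"az":0},{"x":0,"y":0,"z":0,"ax":0,"ay":0,"az":0},{"x":0,"y":0,"z":0,"ax":0,"ay":0,"az":0}]' 60 > /dev/null
python3 go.py 494 66 176 80
python3 -c "
from h import *
cv2.imwrite('pics/s1.png',cv2.resize(env.grab_frame('side')[120:300,180:360],None,fx=3,fy=3)[:,:,::-1])"
```

```text
t 5.9 tcp [494.1  64.6 216.9] yaw 80.02 z [-0.001 -0.    -1.   ] F [ 0.1  0.1 -0.4] w 0.424 gf 0.0 q [-0.01  0.25  1.76 -0.    1.13  0.17]
tool shift [ 1.3 -0.2 40.9] az 0.0
```

View pics/s1.png

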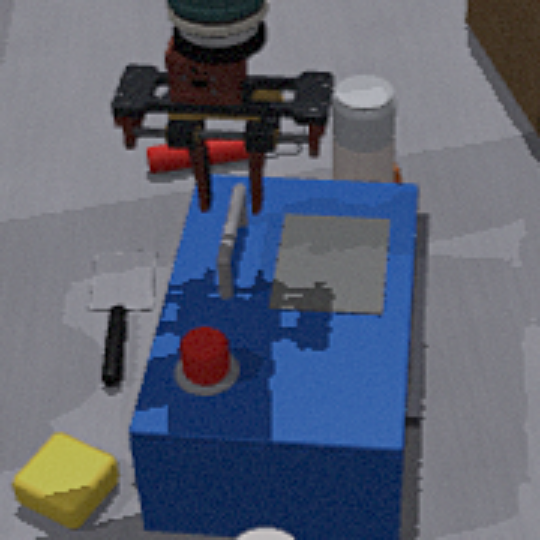

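The open fingers (crop tips 205,205 and 258,210) straddle the handle bar (240,190 to 225,290). Descend and grip.

```bash

python3 -m crank '[{"x":0,"y":0,"z":10,"ax":0,"ay":0,"az":0},{"x":0,"y":0,"z":15,"ax":0,"ay":0,"az":0},{"x":0,"y":0,"z":12,"ax":0,"ay":0,"az":0},{"x":0,"y":0,"z":4,"ax":0,"ay":0,"az":0},{"x":0,"y":0,"z":0,"ax":0,"ay":0,"az":0}]' > /dev/null
python3 go.py 494 66 176 80
python3 -m crank '[{"x":0,"y":0,"z":0,"ax":0,"ay":0,"az":0},{"x":0,"y":0,"z":0,"ax":0,"ay":0,"az":0},{"x":0,"y":0,"z":0,"ax":0,"ay":0,"az":0},{"x":0,"y":0,"z":0,"ax":0,"ay":0,"az":0},{"x":0,"y":0,"z":0,"ax":0,"ay":0,"az":0}]' 255 20 > /dev/null
python3 go.py 494 66 176 80
python3 -m crank '[{"x":0,"y":0,"z":0,"ax":0,"ay":0,"az":0},{"x":0,"y":0,"z":0,"ax":0,"ay":0,"az":0},{"x":0,"y":0,"z":0,"ax":0,"ay":0,"az":0}]' > /dev/null
python3 go.py 494 66 176 80
```

```text
t 6.45 tcp [493.8  63.9 175.7] yaw 79.87 z [-0.002  0.    -1.   ] F [-1.1 -0.8 -0.4] w 0.765 gf 0.0 q [-0.01  0.3   1.81  0.    1.03  0.17]
tool shift [ 2.1 -0.1 -0.3] az -0.002
t 6.95 tcp [494.6  64.4 176.9] yaw 79.92 z [ 0.  0. -1.] F [0.7 0.2 0.4] w 0.346 gf 0.0 q [-0.01  0.3   1.81  0.    1.03  0.17]
tool shift [ 1.5 -0.9  0.9] az -0.001
t 7.25 tcp [492.5  64.7 176.5] yaw 79.91 z [-0.004  0.001 -1.   ] F [-3.9 -0.4  5. ] w 0.132 gf 20.0 q [-0.01  0.3   1.81  0.    1.04  0.17]
tool shift [1.5 1.3 0.4] az -0.002
```

Bar gripped: opening 11.6 mm, 20 N. Gentle tug.

```bash

python3 -m crank '[{"x":0,"y":0,"z":-1,"ax":0,"ay":0,"az":0},{"x":0,"y":0,"z":-1,"ax":0,"ay":0,"az":0},{"x":0,"y":0,"z":-1,"ax":0,"ay":0,"az":0},{"x":0,"y":0,"z":0,"ax":0,"ay":0,"az":0}]' > /dev/null
python3 go.py 494 66 176 80
python3 -m crank '[{"x":0,"y":0,"z":-1,"ax":0,"ay":0,"az":0},{"x":0,"y":0,"z":-1,"ax":0,"ay":0,"az":0},{"x":0,"y":0,"z":0,"ax":0,"ay":0,"az":0}]' > /dev/null
python3 go.py 494 66 176 80
python3 -m crank '[{"x":0,"y":0,"z":-1,"ax":0,"ay":0,"az":0},{"x":0,"y":0,"z":-1,"ax":0,"ay":0,"az":0},{"x":0,"y":0,"z":0,"ax":0,"ay":0,"az":0}]' > /dev/null
python3 go.py 494 66 176 80
```

```text
t 7.65 tcp [493.3  64.5 179.2] yaw 79.92 z [-0.003  0.    -1.   ] F [-5.1  1.3 -3.3] w 0.132 gf 20.0 q [-0.01  0.29  1.81  0.    1.04  0.17]
tool shift [1.6 0.5 3.2] az -0.001
t 7.95 tcp [494.   64.4 181.6] yaw 79.91 z [-0.001  0.    -1.   ] F [-5.6  0.9 -3.4] w 0.128 gf 20.0 q [-0.01  0.29  1.81  0.    1.05  0.17]
tool shift [ 1.6 -0.3  5.6] az -0.002
t 8.25 tcp [494.1  64.3 182.4] yaw 79.91 z [-0.001  0.    -1.   ] F [  1.    1.6 -23.6] w 0.128 gf 20.0 q [-0.01  0.29  1.8   0.    1.05  0.17]
tool shift [ 1.6 -0.4  6.4] az -0.002
```

Caught: the handle stopped after 6 mm and the force reached 24 N. I'll lower the lid, release, and go to the knob at (466, −76).

```bash

python3 -m crank '[{"x":0,"y":0,"z":2,"ax":0,"ay":0,"az":0},{"x":0,"y":0,"z":2,"ax":0,"ay":0,"az":0},{"x":0,"y":0,"z":2,"ax":0,"ay":0,"az":0},{"x":0,"y":0,"z":1.5,"ax":0,"ay":0,"az":0},{"x":0,"y":0,"z":0,"ax":0,"ay":0,"az":0}]' > /dev/null
python3 go.py 494 66 176 80
python3 -m crank '[{"x":0,"y":0,"z":0,"ax":0,"ay":0,"az":0},{"x":0,"y":0,"z":0,"ax":0,"ay":0,"az":0},{"x":0,"y":0,"z":0,"ax":0,"ay":0,"az":0},{"x":0,"y":0,"z":0,"ax":0,"ay":0,"az":0},{"x":0,"y":0,"z":0,"ax":0,"ay":0,"az":0}]' 60 > /dev/null
python3 -m crank '[{"x":0,"y":0,"z":-10,"ax":0,"ay":0,"az":0},{"x":0,"y":0,"z":-20,"ax":0,"ay":0,"az":0},{"x":0,"y":0,"z":-15,"ax":0,"ay":0,"az":0},{"x":0,"y":0,"z":0,"ax":0,"ay":0,"az":0}]' 20 > /dev/null
python3 go.py 466 -76 162 80
```

```text
t 8.75 tcp [492.6  64.7 176.8] yaw 79.93 z [-0.003  0.    -1.   ] F [-9.8  2.7 -1. ] w 0.128 gf 20.0 q [-0.01  0.3   1.81  0.    1.04  0.17]
tool shift [1.6 1.2 0.8] az -0.001
t 9.65 tcp [496.3  64.4 223.7] yaw 79.92 z [ 0.005  0.    -1.   ] F [ 1.5 -1.   0.4] w 0.9 gf 0.0 q [-0.01  0.24  1.75  0.    1.14  0.17]
tool shift [-143.5   -5.6   61.5] az -0.001
```

```bash

python3 -m crank '[{"x":-36,"y":-1,"z":0,"ax":0,"ay":0,"az":0},{"x":-36,"y":-1,"z":0,"ax":0,"ay":0,"az":0},{"x":-36,"y":-1,"z":0,"ax":0,"ay":0,"az":0},{"x":-36,"y":-1,"z":0,"ax":0,"ay":0,"az":0},{"x":0,"y":0,"z":0,"ax":0,"ay":0,"az":0}]' > /dev/null
python3 -m crank '[{"x":0,"y":0,"z":0,"ax":0,"ay":0,"az":0},{"x":0,"y":0,"z":0,"ax":0,"ay":0,"az":0}]' >/dev/null
python3 go.py 466 -76 162 80
```

```text
t 10.35 tcp [465.3 -75.9 220.9] yaw 79.93 z [-0.     0.001 -1.   ] F [0.5 0.1 0.8] w 0.918 gf 0.0 q [-0.31  0.2   1.81  0.    1.13 -0.13]
tool shift [ 0.   0.7 58.9] az -0.001
```

```bash

python3 -m crank '[{"x":0,"y":0,"z":15,"ax":0,"ay":0,"az":0},{"x":0,"y":0,"z":20,"ax":0,"ay":0,"az":0},{"x":0,"y":0,"z":15,"ax":0,"ay":0,"az":0},{"x":0,"y":0,"z":8,"ax":0,"ay":0,"az":0},{"x":0,"y":0,"z":0,"ax":0,"ay":0,"az":0}]' > /dev/null
python3 -m crank '[{"x":0,"y":0,"z":0,"ax":0,"ay":0,"az":0},{"x":0,"y":0,"z":0,"ax":0,"ay":0,"az":0},{"x":0,"y":0,"z":0,"ax":0,"ay":0,"az":0},{"x":0,"y":0,"z":0,"ax":0,"ay":0,"az":0},{"x":0,"y":0,"z":0,"ax":0,"ay":0,"az":0}]' 255 25 > /dev/null
python3 -m crank '[{"x":0,"y":0,"z":0,"ax":0,"ay":0,"az":0},{"x":0,"y":0,"z":0,"ax":0,"ay":0,"az":0}]' >/dev/null
python3 go.py 466 -76 162 80
```

```text
t 11.55 tcp [464.9 -76.7 163.3] yaw 79.92 z [-0.001  0.    -1.   ] F [-2.8  1.   4.5] w 0.447 gf 25.0 q [-0.31  0.28  1.88 -0.    0.98 -0.13]
tool shift [0.9 1.  1.3] az -0.001
```

Knob gripped (39 mm). Turn it clockwise by 1.5 rad (+az, since tool z points down).

```bash

python3 -m crank '[{"x":0,"y":0,"z":0,"ax":0,"ay":0,"az":0.1},{"x":0,"y":0,"z":0,"ax":0,"ay":0,"az":0.1},{"x":0,"y":0,"z":0,"ax":0,"ay":0,"az":0.1},{"x":0,"y":0,"z":0,"ax":0,"ay":0,"az":0.1},{"x":0,"y":0,"z":0,"ax":0,"ay":0,"az":0.1}]' 
python3 -m crank '[{"x":0,"y":0,"z":0,"ax":0,"ay":0,"az":0.1},{"x":0,"y":0,"z":0,"ax":0,"ay":0,"az":0.1},{"x":0,"y":0,"z":0,"ax":0,"ay":0,"az":0.1},{"x":0,"y":0,"z":0,"ax":0,"ay":0,"az":0.1},{"x":0,"y":0,"z":0,"ax":0,"ay":0,"az":0.1}]' >/dev/null
python3 -m crank '[{"x":0,"y":0,"z":0,"ax":0,"ay":0,"az":0.1},{"x":0,"y":0,"z":0,"ax":0,"ay":0,"az":0.1},{"x":0,"y":0,"z":0,"ax":0,"ay":0,"az":0.1},{"x":0,"y":0,"z":0,"ax":0,"ay":0,"az":0.1},{"x":0,"y":0,"z":0,"ax":0,"ay":0,"az":0.1}]' >/dev/null
python3 -m crank '[{"x":0,"y":0,"z":0,"ax":0,"ay":0,"az":0},{"x":0,"y":0,"z":0,"ax":0,"ay":0,"az":0}]' >/dev/null
python3 go.py 466 -76 162 80; python3 -c "
from h import *
print(env.observe()['ft_torque'])"
```

```text
time_s: 12.05
eef_pos: [0.4651, -0.0768, 0.1633]
tcp_rot: [[0.629, 0.778, -0.0], [0.778, -0.629, -0.0], [-0.0, -0.0, -1.0]]
wrist_force: [-1.3, 0.5, 3.8]
grip_width: 0.449
grasp_force: 25.0
t 13.25 tcp [465.3 -77.2 163.3] yaw -5.87 z [-0.    -0.001 -1.   ] F [-2.6 -3.6  4.8] w 0.448 gf 25.0 q [-0.31  0.28  1.88 -0.    0.98  1.36]
tool shift [ 0.6 -1.3  1.3] az -1.499
[-0.52718337  0.42810457 -0.05885002]
```

The turn is 1.50 rad, and the 0.06 N·m reaction shows the knob turned with the fingers. Release, rise, turn back, return to the handle.

```bash

python3 -m crank '[{"x":0,"y":0,"z":0,"ax":0,"ay":0,"az":0},{"x":0,"y":0,"z":0,"ax":0,"ay":0,"az":0},{"x":0,"y":0,"z":0,"ax":0,"ay":0,"az":0},{"x":0,"y":0,"z":0,"ax":0,"ay":0,"az":0},{"x":0,"y":0,"z":0,"ax":0,"ay":0,"az":0}]' 50 > /dev/null
python3 -m crank '[{"x":0,"y":0,"z":-10,"ax":0,"ay":0,"az":0},{"x":0,"y":0,"z":-25,"ax":0,"ay":0,"az":0},{"x":0,"y":0,"z":-23,"ax":0,"ay":0,"az":0},{"x":0,"y":0,"z":0,"ax":0,"ay":0,"az":-0.14},{"x":0,"y":0,"z":0,"ax":0,"ay":0,"az":-0.14}]' > /dev/null
python3 -m crank '[{"x":0,"y":0,"z":0,"ax":0,"ay":0,"az":-0.14},{"x":0,"y":0,"z":0,"ax":0,"ay":0,"az":-0.14},{"x":0,"y":0,"z":0,"ax":0,"ay":0,"az":-0.14},{"x":0,"y":0,"z":0,"ax":0,"ay":0,"az":-0.14},{"x":0,"y":0,"z":0,"ax":0,"ay":0,"az":-0.14}]' >/dev/null
python3 -m crank '[{"x":0,"y":0,"z":0,"ax":0,"ay":0,"az":-0.14},{"x":0,"y":0,"z":0,"ax":0,"ay":0,"az":-0.14},{"x":0,"y":0,"z":0,"ax":0,"ay":0,"az":-0.14},{"x":0,"y":0,"z":0,"ax":0,"ay":0,"az":-0.1},{"x":0,"y":0,"z":0,"ax":0,"ay":0,"az":0}]' >/dev/null
python3 go.py 494 65 176 80
```

```text
t 15.25 tcp [465.5 -76.7 221.8] yaw 79.97 z [ 0.001 -0.    -1.   ] F [ 0.6 -0.1 -1. ] w 0.8 gf 0.0 q [-0.31  0.2   1.81  0.    1.13 -0.14]
tool shift [144.5   3.3  45.9] az -0.001
```

```bash

python3 -m crank '[{"x":36,"y":1,"z":0,"ax":0,"ay":0,"az":0},{"x":36,"y":1,"z":0,"ax":0,"ay":0,"az":0},{"x":36,"y":1,"z":0,"ax":0,"ay":0,"az":0},{"x":36,"y":0,"z":0,"ax":0,"ay":0,"az":0},{"x":0,"y":0,"z":0,"ax":0,"ay":0,"az":0}]' > /dev/null
python3 -m crank '[{"x":0,"y":0,"z":0,"ax":0,"ay":0,"az":0},{"x":0,"y":0,"z":0,"ax":0,"ay":0,"az":0}]' >/dev/null
python3 go.py 494 65 176 80
python3 -m crank '[{"x":0,"y":0,"z":10,"ax":0,"ay":0,"az":0},{"x":0,"y":0,"z":20,"ax":0,"ay":0,"az":0},{"x":0,"y":0,"z":11,"ax":0,"ay":0,"az":0},{"x":0,"y":0,"z":5,"ax":0,"ay":0,"az":0},{"x":0,"y":0,"z":0,"ax":0,"ay":0,"az":0}]' > /dev/null
python3 go.py 494 65 176 80
python3 -m crank '[{"x":0,"y":0,"z":0,"ax":0,"ay":0,"az":0},{"x":0,"y":0,"z":0,"ax":0,"ay":0,"az":0},{"x":0,"y":0,"z":0,"ax":0,"ay":0,"az":0},{"x":0,"y":0,"z":0,"ax":0,"ay":0,"az":0},{"x":0,"y":0,"z":0,"ax":0,"ay":0,"az":0}]' 255 15 > /dev/null
python3 -m crank '[{"x":0,"y":0,"z":0,"ax":0,"ay":0,"az":0},{"x":0,"y":0,"z":0,"ax":0,"ay":0,"az":0},{"x":0,"y":0,"z":0,"ax":0,"ay":0,"az":0},{"x":0,"y":0,"z":0,"ax":0,"ay":0,"az":0},{"x":0,"y":0,"z":0,"ax":0,"ay":0,"az":0}]' > /dev/null
python3 go.py 494 65 176 80
```

```text
t 15.95 tcp [493.3  63.8 221.3] yaw 79.84 z [-0. -0. -1.] F [ 0.4  0.2 -0.4] w 0.803 gf 0.0 q [-0.01  0.24  1.76 -0.    1.14  0.17]
tool shift [ 1.4  0.5 45.3] az -0.003
t 16.45 tcp [492.9  64.1 174.3] yaw 79.87 z [-0.002  0.    -1.   ] F [ 0.2 -0.7  0.2] w 0.799 gf 0.0 q [-0.01  0.3   1.82  0.    1.03  0.17]
tool shift [ 1.1  1.  -1.7] az -0.002
t 17.45 tcp [492.5  64.7 175.1] yaw 79.91 z [-0.002  0.    -1.   ] F [-4.4  2.3  5. ] w 0.13 gf 15.0 q [-0.01  0.3   1.82  0.    1.03  0.17]
tool shift [ 0.6  1.5 -0.9] az -0.002
```

Gripped again. Work out the arc increments (tool y = chest +x, tool z = down).

```bash

python3 -c "
import numpy as np
th=np.arange(0,1.01,.05);a=np.arctan2(50,165)+th;r=np.hypot(165,50)
y=165-r*np.cos(a);z=r*np.sin(a)-50
for t,dy,dz in zip(th[1:],np.diff(y),np.diff(z)):print(t.round(2),dy.round(1),-dz.round(1))"
python3 -m crank '[{"x":0,"y":0.5,"z":-2,"ax":0,"ay":0,"az":0},{"x":0,"y":0.5,"z":-2,"ax":0,"ay":0,"az":0},{"x":0,"y":1,"z":-2,"ax":0,"ay":0,"az":0},{"x":0,"y":1,"z":-2,"ax":0,"ay":0,"az":0},{"x":0,"y":0,"z":0,"ax":0,"ay":0,"az":0}]' >/dev/null
python3 go.py 494 65 176 80
python3 -m crank '[{"x":0,"y":1,"z":-2,"ax":0,"ay":0,"az":0},{"x":0,"y":1,"z":-2,"ax":0,"ay":0,"az":0},{"x":0,"y":1,"z":-4,"ax":0,"ay":0,"az":0},{"x":0,"y":0,"z":0,"ax":0,"ay":0,"az":0}]' >/dev/null
python3 go.py 494 65 176 80
```

```text
0.05 2.7 -8.2
0.1 3.1 -8.0
0.15 3.5 -7.9
0.2 3.9 -7.7
0.25 4.3 -7.5
0.3 4.6 -7.3
0.35 5.0 -7.0
0.4 5.3 -6.8
0.45 5.7 -6.5
0.5 6.0 -6.2
0.55 6.3 -5.9
0.6 6.6 -5.6
0.65 6.9 -5.2
0.7 7.1 -4.9
0.75 7.3 -4.5
0.8 7.6 -4.1
0.85 7.8 -3.8
0.9 7.9 -3.4
0.95 8.1 -3.0
1.0 8.2 -2.6
t 17.95 tcp [494.9  64.2 182.8] yaw 79.91 z [-0.003  0.001 -1.   ] F [-6.4  2.1 -2.2] w 0.135 gf 15.0 q [-0.01  0.29  1.8   0.    1.05  0.17]
tool shift [ 0.6 -1.   6.8] az -0.002
t 18.35 tcp [497.9  63.7 191. ] yaw 79.91 z [-0.003  0.    -1.   ] F [-6.1  2.  -2.7] w 0.132 gf 15.0 q [-0.01  0.28  1.79  0.    1.08  0.17]
tool shift [ 0.6 -4.  15. ] az -0.002
```

It is free: 16 mm up at about 3 N. Continue along the arc.

```bash

python3 -m crank '[{"x":0,"y":3.5,"z":-8,"ax":0,"ay":0,"az":0},{"x":0,"y":4,"z":-7.5,"ax":0,"ay":0,"az":0},{"x":0,"y":4.3,"z":-7.5,"ax":0,"ay":0,"az":0},{"x":0,"y":4.6,"z":-7.3,"ax":0,"ay":0,"az":0},{"x":0,"y":5,"z":-7,"ax":0,"ay":0,"az":0}]' >/dev/null
python3 go.py 494 65 176 80
python3 -m crank '[{"x":0,"y":5.3,"z":-6.8,"ax":0,"ay":0,"az":0},{"x":0,"y":5.7,"z":-6.5,"ax":0,"ay":0,"az":0},{"x":0,"y":6,"z":-6.2,"ax":0,"ay":0,"az":0},{"x":0,"y":6.3,"z":-5.9,"ax":0,"ay":0,"az":0},{"x":0,"y":0,"z":0,"ax":0,"ay":0,"az":0}]' >/dev/null
python3 go.py 494 65 176 80
```

```text
t 18.85 tcp [517.8  60.1 228.5] yaw 79.92 z [-0.006  0.001 -1.   ] F [-9.2  2.4  1.8] w 0.132 gf 15.0 q [-0.02  0.27  1.7   0.    1.18  0.16]
tool shift [  0.6 -24.   52.7] az -0.001
t 19.35 tcp [540.8  56.  255.6] yaw 79.92 z [-0.006  0.001 -1.   ] F [-15.8   2.9  11.2] w 0.133 gf 15.0 q [-0.02  0.27  1.62  0.    1.26  0.15]
tool shift [  0.7 -47.2  79.9] az -0.001
```

Radial load is building, with the commanded path slightly inside the true arc. I'll shift outward by about 2 mm and continue.

```bash

python3 -m crank '[{"x":0,"y":-1,"z":-1.5,"ax":0,"ay":0,"az":0},{"x":0,"y":6,"z":-6.5,"ax":0,"ay":0,"az":0},{"x":0,"y":6.5,"z":-5.7,"ax":0,"ay":0,"az":0},{"x":0,"y":0,"z":0,"ax":0,"ay":0,"az":0}]' >/dev/null
python3 go.py 494 65 176 80
python3 -m crank '[{"x":0,"y":6.8,"z":-5.3,"ax":0,"ay":0,"az":0},{"x":0,"y":7,"z":-5,"ax":0,"ay":0,"az":0},{"x":0,"y":7,"z":-4.5,"ax":0,"ay":0,"az":0},{"x":0,"y":0,"z":0,"ax":0,"ay":0,"az":0}]' >/dev/null
python3 go.py 494 65 176 80
```

```text
t 19.75 tcp [556.4  53.2 269.3] yaw 79.91 z [ 0.002 -0.    -1.   ] F [-6.2 -0.3  3. ] w 0.136 gf 15.0 q [-0.03  0.28  1.57 -0.    1.29  0.15]
tool shift [  0.7 -63.7  93.2] az -0.002
t 20.15 tcp [577.5  49.4 283.3] yaw 79.89 z [ 0.003 -0.001 -1.   ] F [-2.9 -1.  -1.5] w 0.13 gf 15.0 q [-0.03  0.3   1.51 -0.    1.33  0.14]
tool shift [  0.7 -85.2 107.1] az -0.002
```

```bash

python3 -m crank '[{"x":0,"y":7.5,"z":-4,"ax":0,"ay":0,"az":0},{"x":0,"y":7.7,"z":-3.7,"ax":0,"ay":0,"az":0},{"x":0,"y":7.9,"z":-3.3,"ax":0,"ay":0,"az":0},{"x":0,"y":4,"z":-1.5,"ax":0,"ay":0,"az":0},{"x":0,"y":0,"z":0,"ax":0,"ay":0,"az":0}]' - 25 >/dev/null
python3 -m crank '[{"x":0,"y":0,"z":0,"ax":0,"ay":0,"az":0},{"x":0,"y":0,"z":0,"ax":0,"ay":0,"az":0},{"x":0,"y":0,"z":0,"ax":0,"ay":0,"az":0},{"x":0,"y":0,"z":0,"ax":0,"ay":0,"az":0}]' >/dev/null
python3 go.py 494 65 176 80
python3 -c "
from h import *
cv2.imwrite('pics/s2.png',env.grab_frame('side')[:,:,::-1])"
```

```text
t 21.05 tcp [601.6  45.  294.5] yaw 79.91 z [-0.001 -0.    -1.   ] F [-0.4 -3.2 -9.3] w 0.124 gf 25.0 q [-0.04  0.33  1.44 -0.    1.38  0.14]
tool shift [   0.8 -109.4  118.5] az -0.002
```

View pics/s2.png

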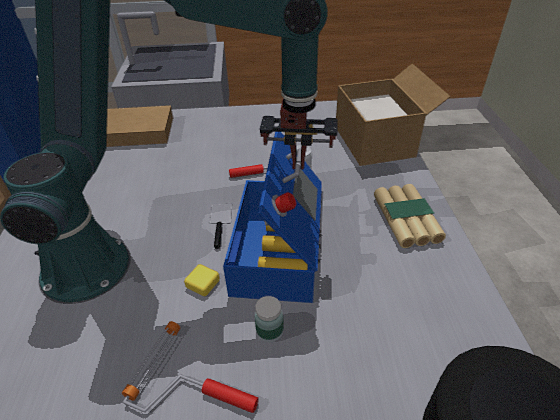

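The lid stands about 55° open with the handle held at (297,175). The interior is visible and the jar, tape, scraper and roller frames are where they were. Handing in.

```bash
python3 -c "
from station import env
print(env.sign_off())"
```

```text
the job is handed in; nothing more can be done
None
```

The lid was pressed home, and the tug showed it was caught. I freed it with a 1.5 rad clockwise turn of the knob, raised it to about 55°, and handed the job in while still holding it; no verdict came back.

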